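Load the dispensing rack and hold the valve's dead-man lever

ROBOT

A 7-joint arm with a two-finger parallel gripper is mounted at the origin on the work surface. World frame = base frame: x ahead of the robot, y to its left, z up, the work surface at z = 0. Lengths are in m, angles in rad, forces in N, time in s.
With the tool pointing down it reaches from about 0.4 to 0.85 m from the base axis. Payload 10.4 kg.
Tool frame: the origin (TCP) lies on the front face of the gripper's body, between the roots of the fingers; the fingertips stand 73 mm ahead of it and the grasp point (between the pads) lies 54 mm ahead of it; x points along the fingers, y is the direction in which the jaws open and shut, and the axes are right-handed (so a half turn about x gives the same grasp; the last joint's range is limited). The gripper opens to 85 mm and grips with 20 to 120 N. Pads are 22 mm wide; open, the fingers measure 114 mm over their backs; the gripper's body (76 mm by 85 mm) begins 54 mm behind the grasp point. The pads swing forward as they close: fully open they stand 13 mm farther back than shut.
Start: joints at [-1.367, 0.332, -0.065, 1.46, 0.022, 1.35, -0.088], TCP at [0.141, 0.609, 0.304] pointing down, gripper open.
Joint ranges: [-2.6, 2.6], [-0.5, 2.12], [-1.47, 1.34], [0.16, 2.42], [-1.27, 4.41], [0.06, 2.06], [-2.6, 2.6]. Speed limits (rad/s): [2.22, 2.22, 2.79, 2.79, 3.14, 3.14, 3.14].

INTERFACE

Orientations are given as a unit quaternion [x, y, z, w].
In Python, from workcell import manip gives the robot as it stands. The module is installed in compiled form; this text tells all that it offers.
- The arm moves only by the tool arm_command, never from a script. Its argument "moves" is a list that holds one entry, the list of rows, each a list of 5 numbers: the closure, from 0 (fully open) to 1 (shut), then the shift along the tool's x, y, z in units of 25 mm (1.0 is 25 mm), then the turn about the tool's x in degrees. A call has 1 to 12 rows; each row shifts and turns the commanded pose from where the row before left it, along the tool's axes as they then stand; what a row does not reach is not made up. A row lasts 1/12 s, in which the tool goes at most 41.7 mm and 7.16 degrees, less where a joint would pass 70% of its speed; a pose out of reach is approached as far as the arm can. A call is refused whole if a number of a shift passes 1 or a number of a turn 7.16, either way. A call with a gripper value outside its range is refused whole. The fingers move at their own pace and stop on an object; "force" is the grip in N (left out, the last holds). Time passes only in rows, so rows that do not move let the fingers close. It gives the time, the measured TCP pose, the force and the opening at its end, in the units of the state.
- manip.get_obs(): the state, without advancing time (a new reading comes with each control period).
- manip.camera(name): name is "scene" or "side" or "wrist"; returns the picture (400x640x3 uint8, red, green, blue); there is no depth.
- manip.camera_info(name): a dict with "vfov" (degrees; the focal length in pixels is half the picture's height over the tangent of half this angle, whatever the lens; pixels are square), "cx", "cy" (the principal point, pixels), "pose" (4x4, takes a point from camera to world coordinates). Camera axes: x right, y down, z forward; pixel columns grow to the right and rows downward; lengths in m; the calibration is good to about 2 mm. A picture is of the moment at which its call begins: read the wrist's pose just before it. camera_info takes no time and is no camera call; for the wrist camera it gives the pose at the moment of the call.
- manip.hand_in(): hands the job in, once; it reports no verdict.
Trained networks look in the newest picture that a camera, given by its name, has taken for a name from the list of things; names that differ only in an ending like _2 or _b are one class to them, and where a whole thing is asked for, a point or a joint stands for the part that bears it (a point fixed in the world has none). Each returns a list of dicts, best first, with "confidence" (0 to 1); they miss things now and then, are a little off and sometimes report something else, mostly with a low value. They report only what shows in the picture. A call takes as long as a camera call. They do not tell look-alikes from the thing itself.
- manip.regions_of(query, camera): "mask" (400x640 bool, what is visible of it) and "rect" ([left, top, right, bottom] in pixels, round what is visible of it).
- manip.pinpoint(query, camera): "pixel" ([row, column] in pixels: a listed point, or the origin of a listed thing).
The state is a dict: "clock": time; "joint_pos": joint angles; "joint_velocities": joint speeds; "tau": joint torques, N m; "position": TCP position; "ee_rot": TCP orientation; "ft_force": force on the tool from outside, world axes, zero at the start; "torque": the same for the moment, N m; "grip_width": opening from 0.0 (shut) to 1.0 (fully open).
Only numpy, scipy, OpenCV 4.12 (cv2) and the standard library are available. Lean on these libraries where they do the work, as an engineer would, in place of code of your own. Each camera call takes 0.05 s, during which the arm holds its last target.

TASK

Load the dispensing bench: take the tall bare plate from the sloping stand and stand it upright on its long edge, fully down and centred lengthwise, in the empty middle slot of the rack, and let go of it. Then open the valve by pressing the round pad at the free end of its sprung dead-man lever with the gripper until the lever lies level (never down to its stop), and finish while still holding it level. Do not disturb the two short plates in the rack, the knurled cap or the jar.

Things in the scene. Friction and masses are not known exactly. Their poses are not given: they have to be found in the camera images.
- plate_center (a point): Centre of the loose bare aluminium plate: 8 mm thick (x), 100 mm long (y), 90 mm high (z), about 0.19 kg. It starts in the sloping stand on a long edge, leaning 30 degrees from vertical, top towards the stand's -x; its z points up the slope. The stand's 5 mm back covers the lowest 40 mm of its -x face, a lip the lowest 6 mm of its +x face; the upper 50 mm are free on both faces.
- stand: Sloping stand, fixed: grey base 110 mm (x) by 130 mm (y), 10 mm thick, with an aluminium cradle. Origin at the centre of the base's underside; the plate's length runs along its y axis.
- slot (a point): Floor centre of the fixed rack's empty middle slot, 10 mm above the bench; z up, y along the slot, x across. Grey base 150 (x) by 120 mm (y); three slots 45 mm apart in x, each an aluminium channel 100 mm long, 11 mm wide inside, its walls 21 mm high, then flared guide lips ending 30 mm above the slot floor. The tall plate fully down has its centre 45 mm above this point.
- short_a_center (a point): Centre of a loose short plate, 8 x 90 x 45 mm high, standing in the rack slot on the -x side of the empty one, its top 45 mm above the slot floor. Leave alone.
- short_b_center (a point): Centre of the like short plate in the slot on the +x side. Leave alone.
- lever (a joint): Angle of the valve's dead-man lever, rad: 0 at rest (raised 0.30 above level), 0.30 when level, stop at 0.55; grows as it is pressed down. It springs back when let go. At the pad it takes about 3 N to start, 9 N at level, 13 to 14 N at the stop.
- pad_top (a point): Centre of the flat top of the round grey pad (36 mm across) on the lever's free end; moves with the lever, z normal to the pad, -x outwards along the lever. It lies 95 mm along the lever (a steel bar 22 mm wide) from the pivot and 6 mm above the bar's centre line: with the lever level it is 136 mm above the bench. Press it from above.
- lever_pivot (a point): The lever's pivot on the fixed valve bracket, 130 mm above the bench; z up, pin along y, lever reaching out to its -x. The bracket's top is 140 mm above the bench. The valve barrel (along y under the pivot, about 125 mm long) needs no handling. Base 130 (x) by 120 mm (y), centred 40 mm to -x of the pivot.
- cap: Loose knurled aluminium cap with a flange, 52 mm across, 30 mm high, standing on the bench; origin at the centre of its underside. Leave alone.
- jar: Loose closed white jar, 52 mm across, 60 mm high, origin at the centre of its underside. Leave alone.
There are look-alikes about, which are no part of the job. Of the things that look like the part that bears lever, take the one that is farthest to the robot's right at the start.

How it is judged:
On the way, in this order (a step that is already met when the one before it is completed fails the run):
1. the plate stands fully down in the middle slot and has been let go, the lever still at rest (x of plate_center in the frame of slot between -0.005 and 0.005 m and y of plate_center in the frame of slot between -0.02 and 0.02 m and z of plate_center in the frame of slot between 0.041 and 0.049 m and angle between the x axis of plate_center and the x axis of slot, either way round below 0.2 rad and angle between the z axis of plate_center and the z axis of slot, either way round below 0.2 rad and contact force between each of the fingers, the arm and plate below 0.05 N and linear speed of plate below 0.02 m/s and value of joint lever below 0.08 rad), for 0.2 s.
2. the lever is pressed level by the robot (value of joint lever between 0.22 and 0.38 rad and contact force between any of the fingers, the arm and lever above 1 N), for 0.5 s.
At the end, for the whole second after the job is handed in: Plate in the middle slot: centre 41 to 49 mm above the slot floor, within 5 mm across and 20 mm along, upright and in line within 0.2 rad, still, not touched. Lever within 0.08 rad of level (joint 0.22 to 0.38), still, held by the robot pressing with over 1 N (all of step 2 and x of plate_center in the frame of slot between -0.005 and 0.005 m and y of plate_center in the frame of slot between -0.02 and 0.02 m and z of plate_center in the frame of slot between 0.041 and 0.049 m and angle between the x axis of plate_center and the x axis of slot, either way round below 0.2 rad and angle between the z axis of plate_center and the z axis of slot, either way round below 0.2 rad and contact force between each of the fingers, the arm and plate below 0.05 N and linear speed of plate below 0.02 m/s and velocity of joint lever between -0.1 and 0.1 rad/s); the arm keeps its last pose, push and grip.
It fails at once if one of the short plates is shifted by more than 20 mm (distance of short_a_center from where it was at the start of the episode above 0.02 m).
It fails at once if one of the short plates is shifted by more than 20 mm (distance of short_b_center from where it was at the start of the episode above 0.02 m).
It fails at once if the knurled cap is shifted by more than 20 mm (distance of cap from where it was at the start of the episode above 0.02 m).
It fails at once if the jar is shifted by more than 20 mm (distance of jar from where it was at the start of the episode above 0.02 m).
It fails at once if the lever is pushed right down to its stop (value of joint lever above 0.51 rad).
It also fails if it takes over 58 s, if anything falls off the work surface, if the arm or the gripper's body presses on something with over 40 N, if the wrist force passes 120 N, or if a joint passes its speed limit or range.

## Working session

There is one attempt and no reset: what is moved stays moved. The work goes in short steps, Python scripts to look and compute and a tool call to move; the robot and the scene stay as the last step left them, time stands still between calls to the robot, and variables do not carry over. Pictures are saved under pics/ and viewed, and the job is handed in when it is done.

Besides the shell and the picture viewer there is one more tool, called by a JSON object that holds its "api" and its "payload". arm_command: Moves the arm, as the interface text tells. Its arguments: {"type":"object","properties":{"moves":{"type":"array","items":{"type":"array","items":{"type":"array","items":{"type":"number"}}}},"force":{"type":"number"}},"required":["moves"]}

```bash
mkdir -p pics; ls
python3 - <<'E'
from workcell import manip
import cv2,numpy as np
o=manip.get_obs()
for k in o: print(k,np.round(o[k],4))
for c in ["scene","side","wrist"]:
    i=manip.camera_info(c); print(c,i["vfov"],i["cx"],i["cy"],np.round(i["pose"],4).tolist())
    cv2.imwrite(f"pics/a_{c}.png",manip.camera(c)[:,:,::-1])
E
```

```text
pics
clock 0.0
joint_pos [-1.3666  0.3329 -0.0647  1.4609  0.0216  1.3499 -0.0885]
joint_velocities [ 0.0001  0.0007 -0.0001  0.0009 -0.0005 -0.0002 -0.001 ]
tau [ 1.00000e-03 -6.25433e+01  4.99000e-02 -3.91606e+01  1.63000e-02
  9.80000e-03 -0.00000e+00]
position [0.1405 0.6087 0.3031]
ee_rot [ 0.0795  0.7026 -0.0805  0.7025]
ft_force [0.207  0.3717 0.5499]
torque [-0.0012  0.0332  0.0327]
grip_width 0.9974
scene 42.87036764610356 322.65584476324375 204.2997842895108 [[-0.1522, 0.7194, -0.6777, 1.4054], [0.9882, 0.1247, -0.0895, 0.2509], [0.0201, -0.6833, -0.7299, 1.1033], [0.0, 0.0, 0.0, 1.0]]
side 47.34125980488975 311.801690131555 202.00966473926363 [[0.9558, -0.1543, 0.2503, 0.2423], [-0.2932, -0.4369, 0.8504, -0.7928], [-0.0218, -0.8862, -0.4628, 0.6355], [0.0, 0.0, 0.0, 1.0]]
wrist 61.92826991285029 319.52960697541 198.72202155709726 [[0.2254, 0.9237, 0.3098, 0.0606], [0.9743, -0.2134, -0.0725, 0.6278], [-0.0008, 0.3181, -0.948, 0.3741], [0.0, 0.0, 0.0, 1.0]]
```

View pics/a_scene.png

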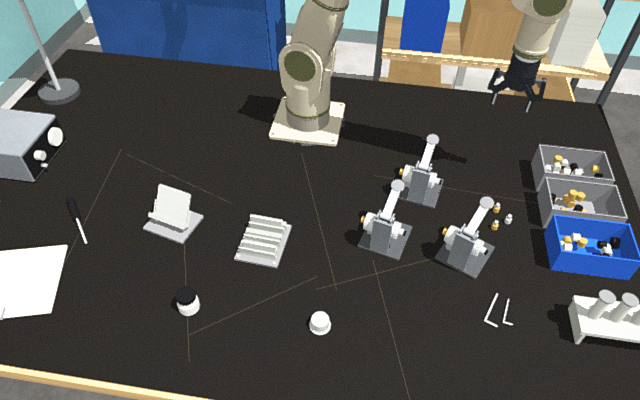

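View pics/a_side.png

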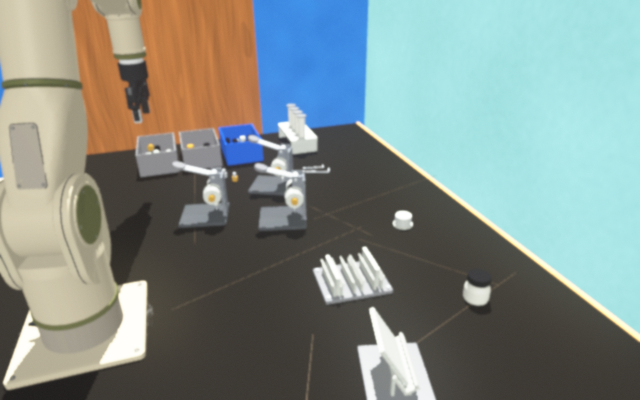

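View pics/a_wrist.png

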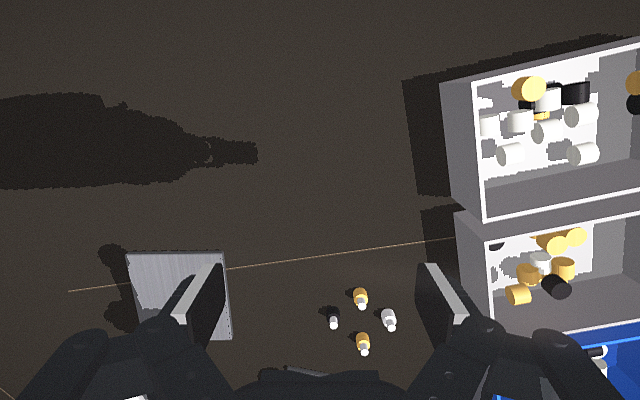

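Scene view: the stand with the tall plate is at about (175,210), the rack at (263,240), the cap at (320,322) and the jar at (188,302). There are three look-alike valves, at (385,240), (420,188) and (465,250). Next I'll measure them.

```bash
cat > h.py <<'E'
from workcell import manip
import cv2,numpy as np
from scipy.spatial.transform import Rotation as R
def ray(cam,pix,info=None):
    i=info or manip.camera_info(cam); f=200/np.tan(np.radians(i["vfov"]/2)); P=np.array(i["pose"])
    d=np.array([(pix[1]-i["cx"])/f,(pix[0]-i["cy"])/f,1]); return P[:3,3],P[:3,:3]@d
def atz(cam,pix,z,info=None):
    o,d=ray(cam,pix,info); return o+d*(z-o[2])/d[2]
def proj(cam,p,info=None):
    i=info or manip.camera_info(cam); f=200/np.tan(np.radians(i["vfov"]/2)); P=np.array(i["pose"])
    c=P[:3,:3].T@(np.array(p)-P[:3,3]); return np.array([i["cy"]+f*c[1]/c[2], i["cx"]+f*c[0]/c[2]])
def tri(r):
    A=0;b=0
    for o,d in r:
        d=d/np.linalg.norm(d);M=np.eye(3)-np.outer(d,d);A=A+M;b=b+M@o
    return np.linalg.solve(A,b)
E
python3 - <<'E'
from h import *
for q in ["plate_center","stand","slot","short_a_center","lever","pad_top","lever_pivot","cap","jar"]:
    for c in ["scene","side"]:
        print(q,c,[(np.round(d["pixel"],1).tolist(),round(d["confidence"],2)) for d in manip.pinpoint(q,c)])
print(manip.get_obs()["clock"])
for c in ["scene","side"]:
    im=manip.camera(c)[:,:,::-1]
    cr=im[130:350,130:510] if c=="scene" else im[120:400,160:520]
    cv2.imwrite(f"pics/b_{c}.png",cv2.resize(cr,None,fx=2,fy=2,interpolation=cv2.INTER_CUBIC))
E
```

```text
plate_center scene [([204.6, 172.3], 0.74)]
plate_center side [([345.6, 385.2], 0.62)]
stand scene [([220.4, 171.7], 0.84)]
stand side [([371.6, 394.2], 0.77)]
slot scene [([241.4, 264.6], 0.67)]
slot side [([275.0, 350.0], 0.92)]
short_a_center scene [([223.1, 267.8], 0.57)]
short_a_center side [([274.5, 333.2], 0.57)]Traceback (most recent call last):
  File "<stdin>", line 4, in <module>
ValueError: it knows: cap, jar, lever_pivot, pad_top, plate_center, short_a_center, short_b_center, slot, stand
```

Run:
```python
from h import *
for q in ["short_b_center","pad_top","lever_pivot","cap","jar"]:
    for c in ["scene","side"]:
        print(q,c,[(np.round(d["pixel"],1).tolist(),round(d["confidence"],2)) for d in manip.pinpoint(q,c)])
print(manip.get_obs()["clock"])
T=lambda a,b:np.round(tri([ray("scene",a),ray("side",b)]),4)
print("plate",T([204.6,172.3],[345.6,385.2]))
print("stand",T([220.4,171.7],[371.6,394.2]),atz("scene",[220.4,171.7],0),atz("side",[371.6,394.2],0))
print("slot",T([241.4,264.6],[275,350]),atz("scene",[241.4,264.6],.01),atz("side",[275,350],.01))
print("sa",T([223.1,267.8],[274.5,333.2]))
for c in ["scene","side"]:
    im=manip.camera(c)[:,:,::-1]
    cr=im[130:350,130:510] if c=="scene" else im[120:400,160:520]
    cv2.imwrite(f"pics/b_{c}.png",cv2.resize(cr,None,fx=2,fy=2,interpolation=cv2.INTER_CUBIC))
```

```text
short_b_center scene [([251.5, 262.3], 0.49)]
short_b_center side [([267.1, 367.6], 0.76)]
pad_top scene [([185.1, 394.7], 0.75), ([203.4, 488.6], 0.69), ([135.7, 431.4], 0.6), ([222.9, 263.5], 0.47)]
pad_top side [([139.3, 254.3], 0.75), ([167.0, 179.0], 0.55), ([166.5, 263.3], 0.49)]
lever_pivot scene [([217.7, 382.8], 0.96), ([233.3, 468.4], 0.8), ([164.2, 428.0], 0.72)]
lever_pivot side [([172.9, 215.4], 0.92), ([150.6, 279.8], 0.64), ([173.5, 294.9], 0.56)]
cap scene [([325.0, 320.0], 0.84)]
cap side [([221.7, 403.0], 0.53)]
jar scene [([222.9, 263.7], 0.61)]
jar side [([297.0, 475.5], 0.73)]
1.05
plate [ 0.5142 -0.2854  0.0666]
stand [ 0.5279 -0.2949  0.0123] [ 0.51706016 -0.30037627  0.        ] [ 0.53412985 -0.285975    0.        ]
slot [ 0.5566 -0.0179  0.0129] [ 0.55537207 -0.01910619  0.01      ] [ 0.55759335 -0.01314057  0.01      ]
sa [ 0.5109 -0.0218  0.0313]
```

View pics/b_scene.png

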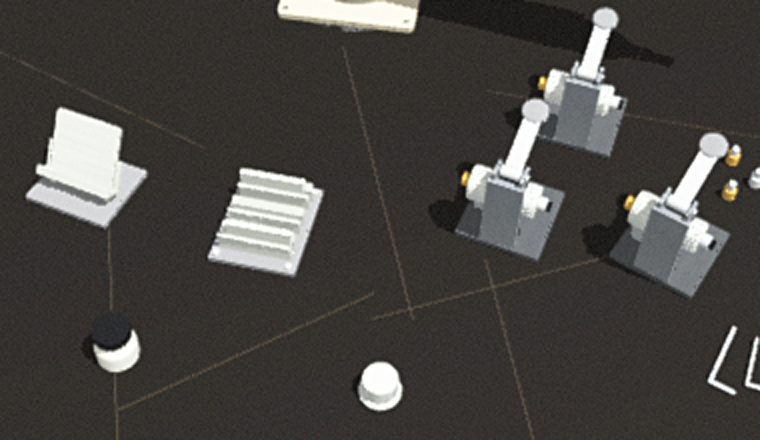

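View pics/b_side.png

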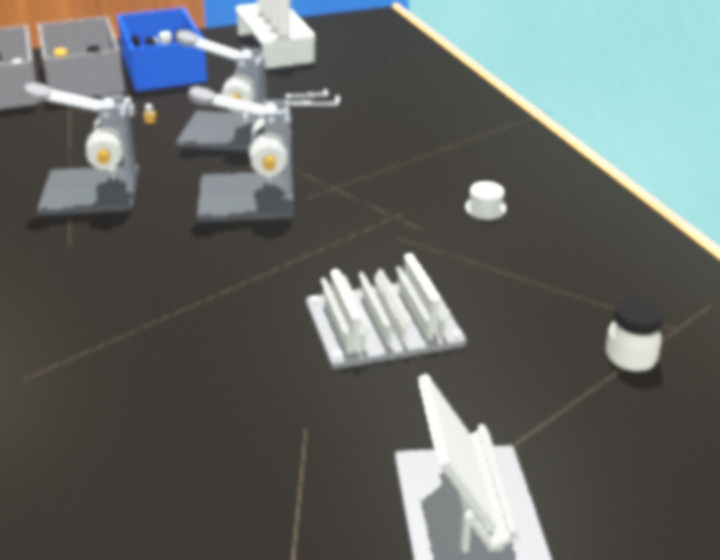

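Three valves could be the target. Going by the smallest y, the valve at scene pixel (385,240) should be the robot's rightmost. I'll compute positions and yaws to confirm that.

Run:
```python
from h import *
print(np.round(R.from_quat(manip.get_obs()["ee_rot"]).as_matrix(),4))
def base(n,pts,z=.01):
    P=[atz("scene",[130+r/2,130+c/2],z) for c,r in pts]
    print(n,np.round(P,3).tolist())
    for a,b in zip(P[:-1],P[1:]): print("   len",round(np.linalg.norm(b-a),4),"ang",round(np.degrees(np.arctan2((b-a)[1],(b-a)[0])),1))
    print("  center",(P[0]+P[2])/2)
base("stand",[(27,195),(107,226),(147,175)])
base("rack",[(209,260),(295,274),(323,190)])
base("valve1",[(456,231),(540,259),(565,188)])
T=lambda a,b:np.round(tri([ray("scene",a),ray("side",b)]),4)
pv={"v1":([217.7,382.8],[173.5,294.9],[185.1,394.7],[166.5,263.3]),"v3":([164.2,428],[172.9,215.4],[135.7,431.4],[167,179]),"v2":([233.3,468.4],[150.6,279.8],[203.4,488.6],[139.3,254.3])}
for k,(a,b,c,d) in pv.items(): print(k,"pivot",T(a,b),atz("scene",a,.13),"pad",T(c,d),atz("scene",c,.16))
print("cap",atz("scene",[325,320],0),"jar",atz("side",[297,475.5],0))
```

```text
[[ 0.      0.2248  0.9744]
 [ 0.      0.9744 -0.2248]
 [-1.      0.     -0.    ]]
stand [[0.564, -0.363, 0.01], [0.598, -0.235, 0.01], [0.499, -0.21, 0.01]]
   len 0.1325 ang 75.0
   len 0.1016 ang 165.9
  center [ 0.53145083 -0.28685368  0.01      ]
rack [[0.631, -0.083, 0.01], [0.634, 0.034, 0.01], [0.485, 0.042, 0.01]]
   len 0.1173 ang 88.4
   len 0.1495 ang 176.9
  center [ 0.5575849  -0.02056475  0.01      ]
valve1 [[0.527, 0.236, 0.01], [0.555, 0.352, 0.01], [0.423, 0.381, 0.01]]
   len 0.1197 ang 76.1
   len 0.1357 ang 167.6
  center [0.47454508 0.3082925  0.01      ]
v1 pivot [0.5204 0.2926 0.1348] [0.52188074 0.29055516 0.13      ] pad [0.4351 0.3111 0.1646] [0.42843919 0.31207488 0.16      ]
v3 pivot [0.3113 0.3988 0.1334] [0.29618263 0.40293607 0.13      ] pad [0.2184 0.4031 0.1626] [0.20384439 0.40660815 0.16      ]
v2 pivot [0.5279 0.5097 0.1221] [0.53769337 0.50631285 0.13      ] pad [0.455  0.5532 0.1574] [0.45376558 0.55408783 0.16      ]
cap [0.77893377 0.17025726 0.        ] jar [ 0.78661026 -0.15828241  0.        ]
```

Pixel candidates for the valve, with pivot y: (385,218) y=0.29, (468,233) y=0.51 and (428,164) y=0.40. The first is the robot's rightmost, and the b_scene crop shows it clearly, with its pad at (394,185). Now I'll move towards the stand.

{"api": "arm_command", "payload": {"moves": [[[0.7,0,-1,1,0],[0.7,0,-1,1,0],[0.7,0,-1,1,0],[0.7,0,-1,1,0],[0.7,0,-1,1,0],[0.7,0,-1,1,0],[0.7,0,-1,1,0],[0.7,0,-1,1,0],[0.7,0,-1,1,0],[0.7,0,-1,1,0],[0.7,0,-1,1,0],[0.7,0,-1,1,0]]], "force": 20}}

```text
clock: 2.15
position: [0.366, 0.2476, 0.3042]
ee_rot: [0.08, 0.702, -0.08, 0.703]
ft_force: [1.3, 0.1, 0.0]
grip_width: 0.3
```

{"api": "arm_command", "payload": {"moves": [[[0.7,0,-1,1,0],[0.7,0,-1,1,0],[0.7,0,-1,1,0],[0.7,0,-1,1,0],[0.7,0,-1,1,0],[0.7,0,-1,1,0],[0.7,0,-1,1,0],[0.7,0,-1,1,0],[0.7,0,-1,1,0],[0.7,0,-1,1,0],[0.7,0,-1,0,7],[0.7,0,-1,0,7]]]}}

```text
clock: 3.15
position: [0.5392, -0.1002, 0.3035]
ee_rot: [0.166, 0.687, -0.168, 0.687]
ft_force: [0.6, 0.1, 0.0]
grip_width: 0.304
```

{"api": "arm_command", "payload": {"moves": [[[0.7,0,-1,0,7],[0.7,0,-1,0,7],[0.7,0,-1,0,7],[0.7,0,-1,0,7],[0.7,0,0,0,7],[0.7,0,0,0,7],[0.7,0,0,0,7],[0.7,0,0,0,7],[0.7,0,0,0,7],[0.7,0,0,0,7],[0.7,0,0,0,7],[0.7,0,0,0,0]]]}}

```text
clock: 4.15
position: [0.4783, -0.177, 0.304]
ee_rot: [0.559, 0.434, -0.558, 0.434]
ft_force: [0.2, 0.6, 0.2]
grip_width: 0.298
```

Run:
```python
from h import *
o=manip.get_obs()
for k in ["clock","joint_pos","position","grip_width","ft_force"]: print(k,np.round(o[k],4))
print(np.round(R.from_quat(o["ee_rot"]).as_matrix(),4))
for c in ["wrist"]:
    print(np.round(manip.camera_info(c)["pose"],4).tolist())
    cv2.imwrite(f"pics/c_{c}.png",manip.camera(c)[:,:,::-1])
```

```text
clock 4.15
joint_pos [-0.5444  0.0727  0.8598  1.7974 -0.0576  1.297   0.0794]
position [ 0.4783 -0.177   0.304 ]
grip_width 0.2982
ft_force [0.1693 0.5912 0.2284]
[[ 3.000e-04  9.689e-01 -2.476e-01]
 [ 3.000e-04 -2.476e-01 -9.689e-01]
 [-1.000e+00  2.000e-04 -4.000e-04]]
[[0.9687, -0.2355, -0.0781, 0.4983], [-0.2481, -0.9187, -0.3072, -0.0973], [0.0006, 0.317, -0.9484, 0.3749], [0.0, 0.0, 0.0, 1.0]]
```

View pics/c_wrist.png

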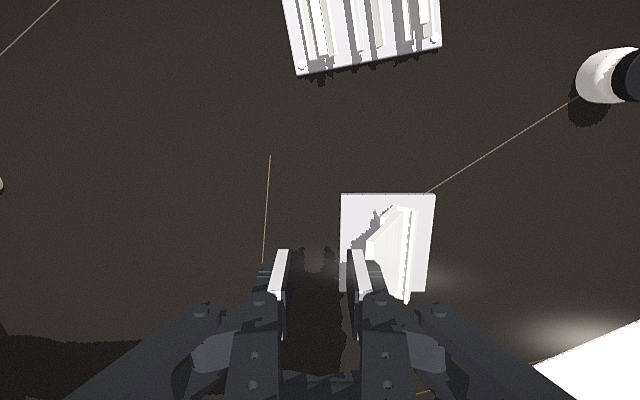

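The stand base is at (340–435, 194–292), partly hidden by the right finger. I'll shift so it shows clearly.

{"api": "arm_command", "payload": {"moves": [[[0.7,0,1,1,0],[0.7,0,1,1,0],[0.7,0,0.5,1,0],[0.7,0,0,0.5,0],[0.7,0,0,0,0],[0.7,0,0,0,0]]]}}

```text
clock: 4.7
position: [0.5174, -0.2777, 0.3036]
ee_rot: [-0.557, -0.436, 0.557, -0.436]
ft_force: [-0.0, 1.1, 0.0]
grip_width: 0.297
```

Run:
```python
from h import *
o=manip.get_obs()
for k in ["clock","joint_pos","position","grip_width"]: print(k,np.round(o[k],4))
I=manip.camera_info("wrist");im=manip.camera("wrist")[:,:,::-1]
np.save("I_d.npy",I,allow_pickle=True)
cv2.imwrite("pics/d_raw.png",im)
for q in ["plate_center","stand"]:
    print(q,[(np.round(d["pixel"],1).tolist(),round(d["confidence"],2),atz("wrist",d["pixel"],.066 if q[0]=='p' else 0,I)) for d in manip.pinpoint(q,"wrist")])
cv2.imwrite("pics/d.png",cv2.resize(im[60:310,200:500],None,fx=2.4,fy=2.4,interpolation=cv2.INTER_CUBIC))
```

```text
clock 4.7
joint_pos [-0.3104  0.3325  0.9079  1.6049 -0.2672  1.3362  0.3911]
position [ 0.5174 -0.2777  0.3036]
grip_width 0.2971
plate_center [([185.9, 323.0], 0.79, array([ 0.51830257, -0.28624039,  0.066     ]))]
stand [([172.7, 337.9], 0.81, array([ 0.53480321, -0.29388126,  0.        ]))]
```

View pics/d.png

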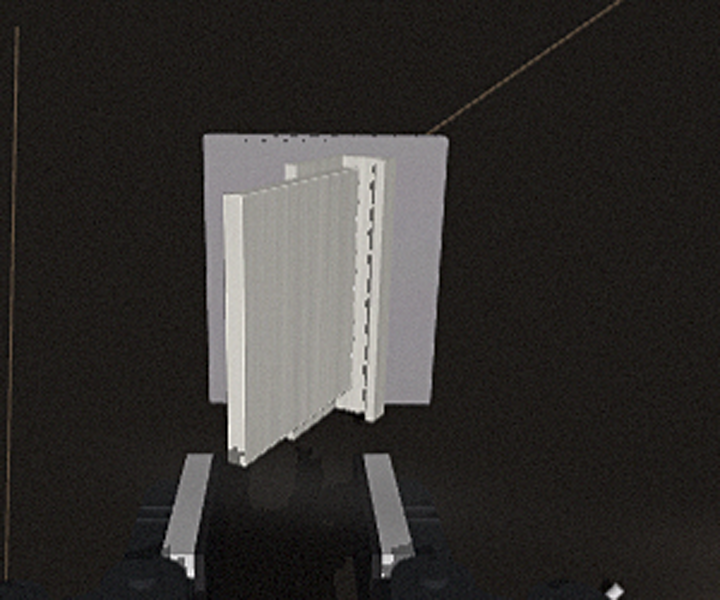

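The wrist crop shows the whole plate. Its top face runs from (224–245,195) to (228–247,465), and the base corners are (204,134), (447,136), (430,404) and (208,403). I'll fit poses to these.

Run:
```python
from h import *
from scipy.optimize import least_squares
I=np.load("I_d.npy",allow_pickle=True).item()
def px(c,r): return np.array([60+r/2.4,200+c/2.4])
B=[atz("wrist",px(c,r),.01,I) for c,r in [(204,134),(447,136),(430,404),(208,403)]]
B=np.array(B);print(np.round(B,4))
e=[np.degrees(np.arctan2(*(B[b]-B[a])[[1,0]])) for a,b in [(0,1),(3,2)]];print("x edges",e,[np.linalg.norm(B[b]-B[a]) for a,b in [(0,1),(1,2),(2,3),(3,0)]],"ctr",B.mean(0))
obs=[px(224,195),px(228,463),px(244.5,195),px(247.5,465)]
loc=[(-4,50,45),(-4,-50,45),(4,50,45),(4,-50,45)]
def W(p):
    Rm=R.from_euler("z",p[3]).as_matrix()@R.from_euler("y",-np.pi/6).as_matrix()
    return [np.array(p[:3])+Rm@(np.array(l)/1000) for l in loc]
f=lambda p:np.concatenate([proj("wrist",w,I)-o for w,o in zip(W(p),obs)])
s=least_squares(f,[.515,-.286,.066,-.25]);print(s.x,np.degrees(s.x[3]),np.round(s.fun,1))
print(np.round(W(s.x),4))
for z in (.062,.064,.066,.068): 
    t=least_squares(lambda q:f([q[0],q[1],z,q[2]]),[.515,-.286,-.25]);print(z,t.x,t.cost)
```

```text
[[ 0.4941 -0.2171  0.01  ]
 [ 0.5986 -0.2439  0.01  ]
 [ 0.5673 -0.3694  0.01  ]
 [ 0.4607 -0.3424  0.01  ]]
x edges [np.float64(-14.388528381756183), np.float64(-14.205377397567364)] [np.float64(0.10785484226959532), np.float64(0.12931809871259559), np.float64(0.10993780982858414), np.float64(0.1296728356769589)] ctr [ 0.53016162 -0.29319353  0.01      ]
[ 0.51927014 -0.28742282  0.0682686  -0.25034183] -14.343530129617152 [-0.4  0.1 -0.7  0.4  0.4 -0.1  0.7 -0.3]
[[ 0.5065 -0.2325  0.1052]
 [ 0.4817 -0.3294  0.1052]
 [ 0.5132 -0.2343  0.1092]
 [ 0.4884 -0.3311  0.1092]]
0.062 [ 0.51841654 -0.28913827 -0.249922  ] 3.9690682047873733
0.064 [ 0.51868915 -0.28859004 -0.25005412] 2.2545463472653586
0.066 [ 0.51896151 -0.28804266 -0.25018793] 1.168070584466066
0.068 [ 0.51923362 -0.28749615 -0.25032349] 0.7378649320934503
```

Yaw is already aligned. The plate centre is about (0.519,-0.288,0.067), which agrees with the 2-camera estimate. Its top edge is at z≈0.105–0.109, centred at about (0.497,-0.282). I'll go to a hover above the edge and check before grasping.

{"api": "arm_command", "payload": {"moves": [[[0.8,0,-0.65,0.36,0],[0.8,1,0,0,0],[0.8,1,0,0,0],[0.8,1,0,0,0],[0.8,0.8,0,0,0],[0.8,0,0,0,0],[0.8,0,0,0,0]]]}}

```text
clock: 5.43
position: [0.4999, -0.2808, 0.2088]
ee_rot: [-0.557, -0.436, 0.557, -0.435]
ft_force: [0.1, -1.2, 0.5]
grip_width: 0.2
```

```bash
cat > look.py <<'E'
from h import *
import sys
n=sys.argv[1]; box={"side":(280,400,320,460),"wrist":(100,400,160,480),"scene":(160,260,120,230)}
if len(sys.argv)>3: box[sys.argv[2]]=tuple(map(int,sys.argv[3].split(",")))
o=manip.get_obs()
for k in ["clock","joint_pos","position","grip_width","ft_force"]: print(k,np.round(o[k],4))
for c in sys.argv[2].split(","):
    I=manip.camera_info(c);im=manip.camera(c)[:,:,::-1]
    cv2.imwrite(f"pics/{n}_{c}_raw.png",im);np.save(f"I_{n}_{c}.npy",I,allow_pickle=True)
    a,b,l,r=box[c];s=min(800/(r-l),600/(b-a));s=int(s*2)/2
    cv2.imwrite(f"pics/{n}_{c}.png",cv2.resize(im[a:b,l:r],None,fx=s,fy=s,interpolation=cv2.INTER_CUBIC));print(c,"scale",s,"off",a,l)
E
python3 look.py e wrist,side
```

```text
clock 5.4333
joint_pos [-0.2754  0.389   0.874   1.7561 -0.3245  1.15    0.4548]
position [ 0.4999 -0.2808  0.2088]
grip_width 0.1997
ft_force [ 0.0544 -1.1763  0.5389]
wrist scale 2.0 off 100 160
side scale 5.0 off 280 320
```

View pics/e_wrist.png

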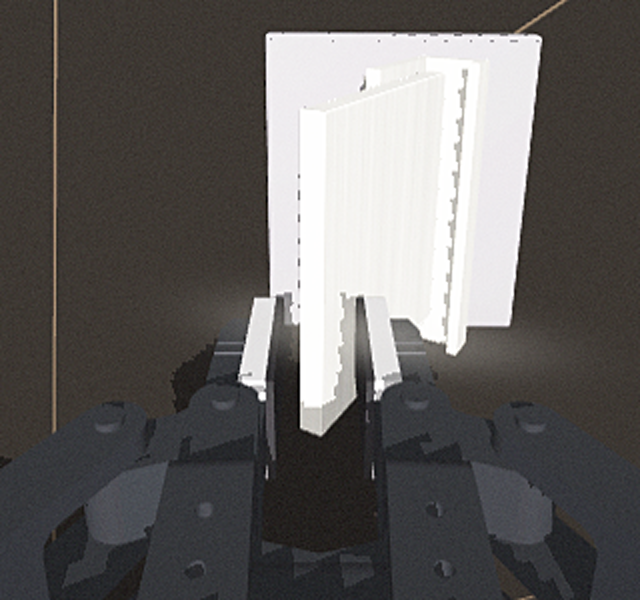

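View pics/e_side.png

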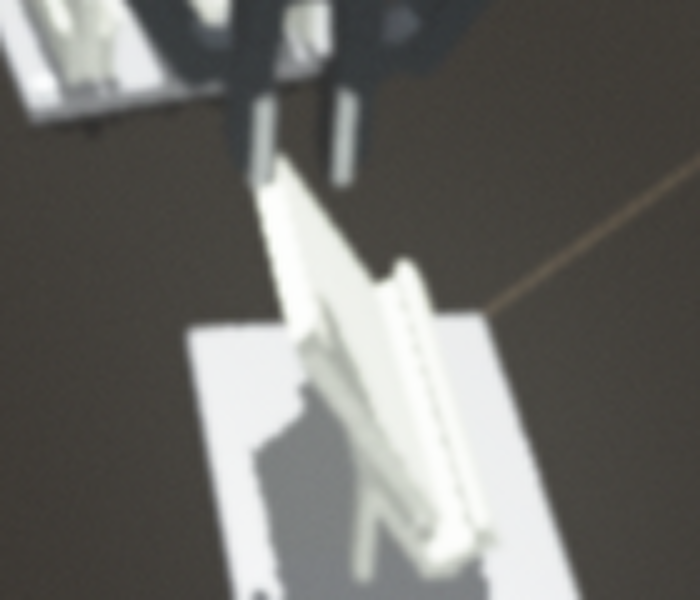

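The tips straddle the top edge: pads at columns 272 and 366, plate at 302–326 in the crop. I'll lower so the tips are about 6 mm below the edge, then close gently.

{"api": "arm_command", "payload": {"moves": [[[0.75,0,0.05,0.05,0],[0.75,0.5,0,0,0],[0.75,0.5,0,0,0],[0.75,0.5,0,0,0],[0.75,0,0,0,0],[0.8,0,0,0,0],[0.84,0,0,0,0],[0.87,0,0,0,0],[0.9,0,0,0,0],[0.9,0,0,0,0]]], "force": 20}}

```text
clock: 6.37
position: [0.5011, -0.2836, 0.1719]
ee_rot: [0.557, 0.435, -0.557, 0.436]
ft_force: [0.9, -1.0, 1.1]
grip_width: 0.14
```

```bash
python3 look.py f wrist,side
```

```text
clock 6.3667
joint_pos [-0.244   0.4392  0.8462  1.7851 -0.3691  1.0827  0.4872]
position [ 0.5011 -0.2836  0.1719]
grip_width 0.1398
ft_force [ 0.9299 -0.9592  1.1373]
wrist scale 2.0 off 100 160
side scale 5.0 off 280 320
```

View pics/f_wrist.png

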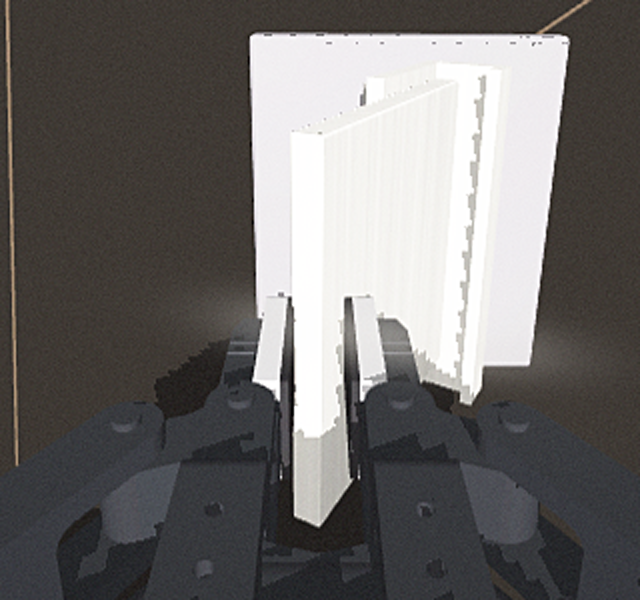

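View pics/f_side.png

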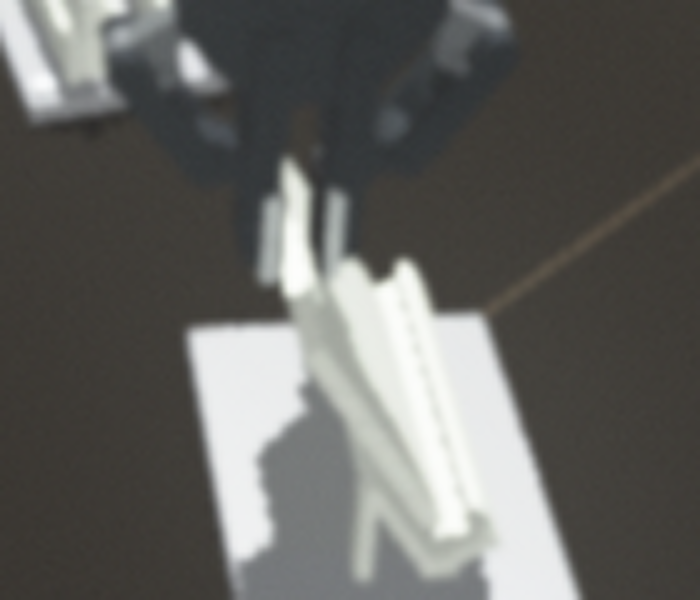

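The pads sit on either side of the plate with contact starting (width 0.14). I'll let it close further and see whether it stops.

{"api": "arm_command", "payload": {"moves": [[[0.95,0,0,0,0],[0.95,0,0,0,0],[1,0,0,0,0],[1,0,0,0,0]]], "force": 20}}

```text
clock: 6.8
position: [0.5007, -0.2835, 0.1715]
ee_rot: [0.557, 0.435, -0.557, 0.435]
ft_force: [-0.7, -0.1, 3.5]
grip_width: 0.136
```

```bash
python3 look.py g wrist,side
```

```text
clock 6.8
joint_pos [-0.2439  0.4395  0.8461  1.7856 -0.369   1.083   0.4873]
position [ 0.5007 -0.2835  0.1715]
grip_width 0.1357
ft_force [-0.7429 -0.083   3.4997]
wrist scale 2.0 off 100 160
side scale 5.0 off 280 320
```

View pics/g_wrist.png

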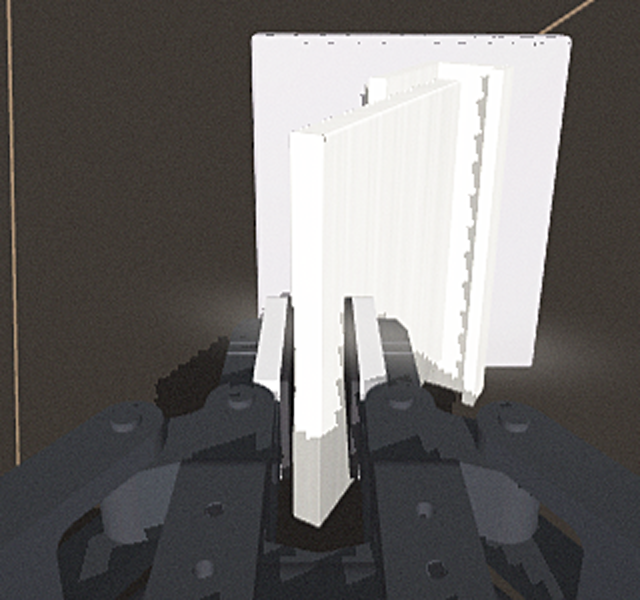

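View pics/g_side.png

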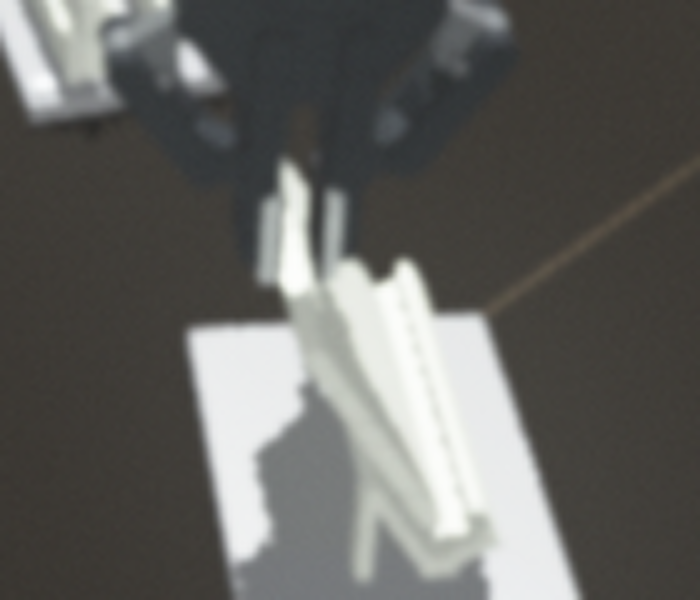

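It has stopped on the plate at 11.6 mm, as the geometry predicts. I'll pull gently up the slope.

{"api": "arm_command", "payload": {"moves": [[[1,-0.1,-0.06,0,0],[1,-0.1,-0.06,0,0],[1,-0.1,-0.06,0,0],[1,-0.1,-0.06,0,0],[1,-0.1,-0.05,0,0],[1,0,0,0,0]]], "force": 22}}

```text
clock: 7.4
position: [0.4936, -0.2816, 0.1845]
ee_rot: [0.557, 0.435, -0.557, 0.435]
ft_force: [2.5, 0.5, 0.6]
grip_width: 0.137
```

```bash
python3 look.py i wrist,side
```

```text
clock 7.4
joint_pos [-0.2631  0.4063  0.8627  1.7938 -0.3442  1.0995  0.4745]
position [ 0.4936 -0.2816  0.1845]
grip_width 0.1367
ft_force [2.5175 0.5007 0.6076]
wrist scale 2.0 off 100 160
side scale 5.0 off 280 320
```

View pics/i_wrist.png

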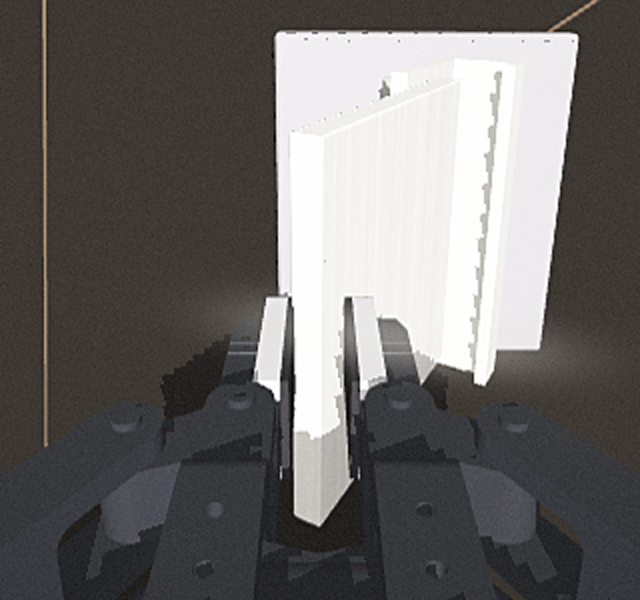

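View pics/i_side.png

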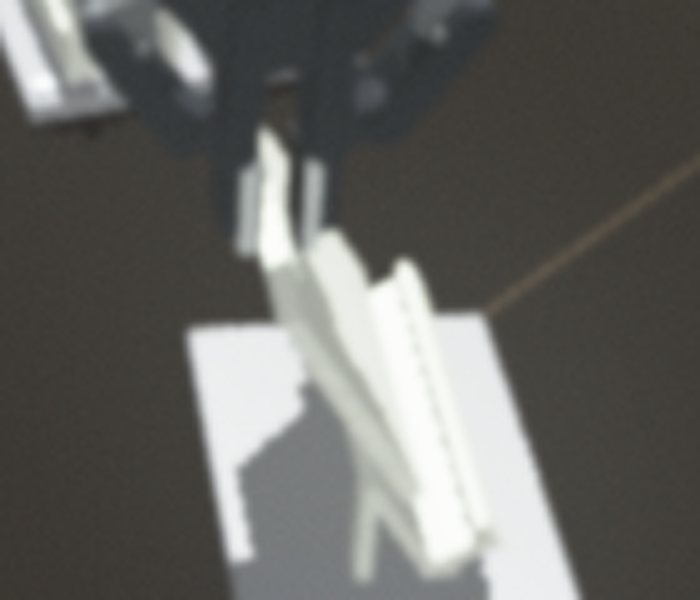

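The plate came out of the lip with the grip, still at its angle. I'll lift straight up, which moves it away from the back, until it's fully clear.

{"api": "arm_command", "payload": {"moves": [[[1,-0.2,0,0,0],[1,-0.3,0,0,0],[1,-0.4,0,0,0],[1,-0.5,0,0,0],[1,-0.5,0,0,0],[1,-0.5,0,0,0],[1,-0.5,0,0,0],[1,-0.3,0,0,0],[1,0,0,0,0]]], "force": 25}}

```text
clock: 8.25
position: [0.4942, -0.282, 0.2659]
ee_rot: [0.558, 0.435, -0.557, 0.436]
ft_force: [0.2, -0.4, -2.2]
grip_width: 0.081
```

{"api": "arm_command", "payload": {"moves": [[[1,0,0,0,0],[1,0,0,0,0],[1,0,0,0,0]]], "force": 60}}

```text
clock: 8.5
position: [0.4935, -0.2814, 0.2632]
ee_rot: [-0.557, -0.436, 0.557, -0.435]
ft_force: [-0.8, -0.2, -2.5]
grip_width: 0.067
```

```bash
python3 look.py j wrist; python3 look.py j2 side 190,400,300,500
```

```text
clock 8.5
joint_pos [-0.3136  0.316   0.9118  1.7094 -0.2619  1.2465  0.4148]
position [ 0.4935 -0.2814  0.2632]
grip_width 0.0666
ft_force [-0.847  -0.1691 -2.5192]
wrist scale 2.0 off 100 160
clock 8.55
joint_pos [-0.3136  0.316   0.9119  1.7093 -0.2619  1.2466  0.4148]
position [ 0.4935 -0.2814  0.2632]
grip_width 0.0643
ft_force [ 0.6214 -0.6812 -1.7228]
side scale 2.5 off 190 300
```

View pics/j_wrist.png

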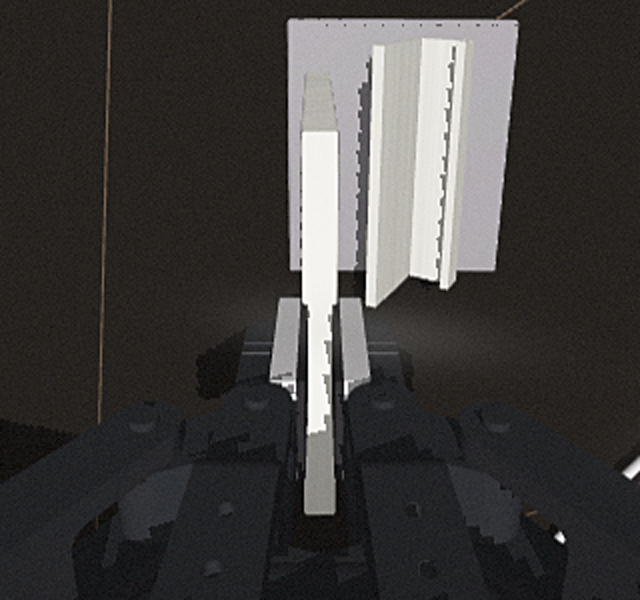

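View pics/j2_side.png

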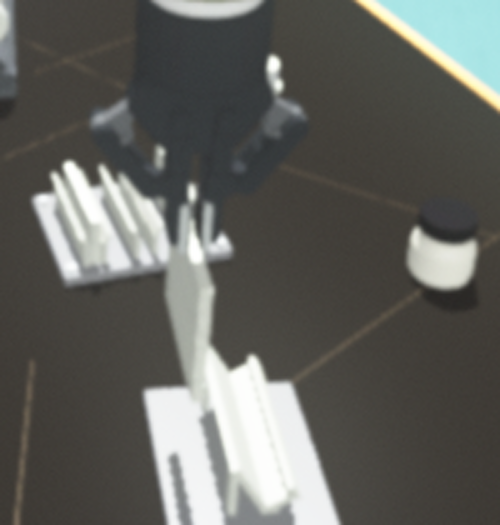

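The plate now hangs upright and flush in the pads (end face tapering symmetrically at columns 302–338). I'll fit its pose in the grip, and the slot pose from the rack.

Run:
```python
from h import *
from scipy.optimize import least_squares
I=np.load("I_j_wrist.npy",allow_pickle=True).item()
o=manip.get_obs();T=np.array(o["position"]);Rt=R.from_quat(o["ee_rot"]).as_matrix()
px=lambda c,r:np.array([100+r/2,160+c/2])
obs=[px(302.5,130),px(338,130),px(304,513),px(336,513)]
# tool coords: x down; plate: y +-4, z -50/+50 
def W(p): return [T+Rt@np.array([p[0],p[1]+a*.004,p[2]+b*.05]) for a,b in [(-1,-1),(1,-1),(-1,1),(1,1)]]
f=lambda p:np.concatenate([proj("wrist",w,I)-q for w,q in zip(W(p),obs)])
s=least_squares(f,[.065,0,0]);print(s.x,np.round(s.fun,1), "plate top z",T[2]-s.x[0])
```

```text
[ 0.06547056 -0.00018611 -0.00150912] [ 0.  -0.8  0.   0.7 -0.   0.2 -0.  -0.1] plate top z 0.19779742843425085
```

{"api": "arm_command", "payload": {"moves": [[[1,-0.2,0.1,-0.3,0],[1,-0.3,0.1,-0.6,0],[1,0,0.1,-0.9,0],[1,0,0.1,-1,0],[1,0,0.1,-1,0],[1,0,0.1,-1,0],[1,0,0.03,-1,0],[1,0,0,-1,0],[1,0,0,-0.6,-6],[1,0,0,-0.2,-6],[1,0,0,0,0],[1,0,0,0,0]]], "force": 60}}

```text
clock: 9.6
position: [0.5545, -0.1007, 0.2765]
ee_rot: [-0.509, -0.491, 0.509, -0.491]
ft_force: [-0.3, 1.0, -0.8]
grip_width: 0.062
```

```bash
python3 look.py k wrist 0,400,0,640; python3 -c "
from h import *
print(np.round(R.from_quat(manip.get_obs()['ee_rot']).as_matrix(),4))
print([(np.round(d['pixel'],1).tolist(),d['confidence']) for d in manip.pinpoint('slot','wrist')])"
```

```text
clock 9.6
joint_pos [-0.5875  0.2636  0.8134  1.7017 -0.2     1.2625  0.2324]
position [ 0.5545 -0.1007  0.2765]
grip_width 0.062
ft_force [-0.2622  0.9715 -0.849 ]
wrist scale 1.0 off 0 0
[[ 1.000e-04  9.992e-01 -3.910e-02]
 [-1.000e-04 -3.910e-02 -9.992e-01]
 [-1.000e+00  1.000e-04  1.000e-04]]
[([97.0, 318.0], 0.68)]
```

View pics/k_wrist_raw.png

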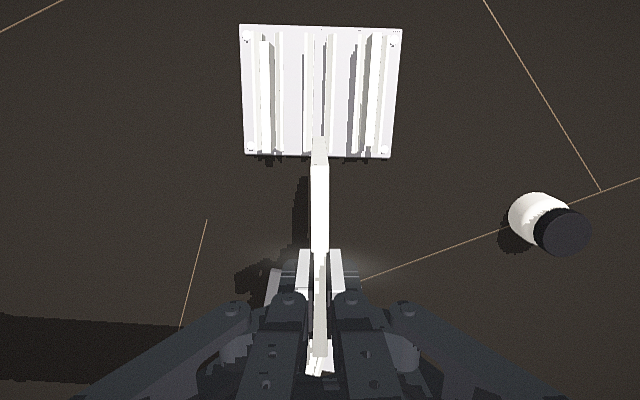

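The rack base corners are at about (239,24), (405,29), (391,157) and (244,154). I'll zoom in.

```bash
python3 -c "
import cv2
im=cv2.imread('pics/k_wrist_raw.png')[10:175,220:420];cv2.imwrite('pics/k_z.png',cv2.resize(im,None,fx=3.5,fy=3.5,interpolation=cv2.INTER_CUBIC))"
```

```text
(no output)
```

View pics/k_z.png

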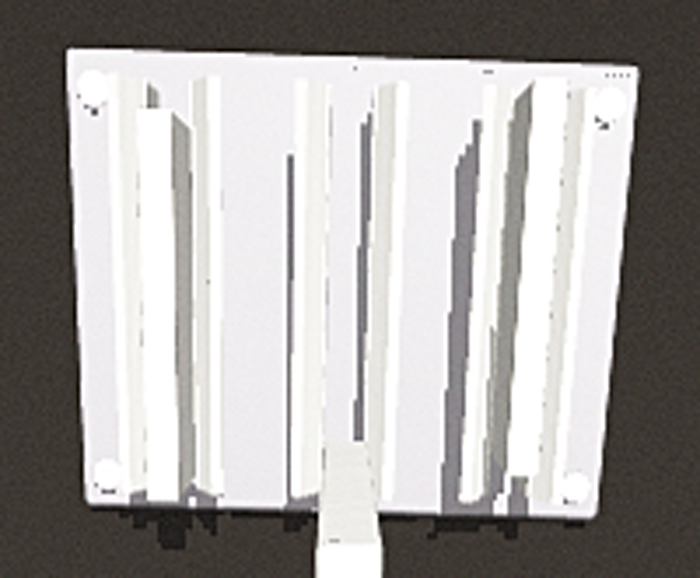

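Run:
```python
from h import *
I=np.load("I_k_wrist.npy",allow_pickle=True).item()
px=lambda c,r:np.array([10+r/3.5,220+c/3.5])
B=np.array([atz("wrist",px(c,r),.01,I) for c,r in [(67,48),(638,66),(598,518),(85,504)]])
print(np.round(B,4),[round(np.linalg.norm(B[b]-B[a]),4) for a,b in [(0,1),(1,2),(2,3),(3,0)]])
ang=lambda v:np.degrees(np.arctan2(v[1],v[0]))
print([ang(B[1]-B[0]),ang(B[2]-B[3]),ang(B[0]-B[3])-90,ang(B[1]-B[2])-90],B.mean(0))
print("pin",atz("wrist",[97,318],.01,I))
for (a,b) in [((296,80),(410,83)),((289,498),(396,500))]:
    P=atz("wrist",px(*a),.04,I);Q=atz("wrist",px(*b),.04,I);print("lip",P,Q,(P+Q)/2)
```

```text
[[ 0.4866  0.0388  0.01  ]
 [ 0.6348  0.029   0.01  ]
 [ 0.628  -0.0901  0.01  ]
 [ 0.4782 -0.0803  0.01  ]] [np.float64(0.1485), np.float64(0.1194), np.float64(0.1501), np.float64(0.1194)]
[np.float64(-3.792579229912234), np.float64(-3.7600362166348207), np.float64(-4.036158311665304), np.float64(-3.2880868862330317)] [ 0.55691066 -0.02564925  0.01      ]
pin [ 0.55565955 -0.02749135  0.01      ]
lip [0.54663375 0.02486304 0.04      ] [0.57375966 0.02318818 0.04      ] [0.56019671 0.02402561 0.04      ]
lip [ 0.53954311 -0.07527098  0.04      ] [ 0.56792051 -0.07688646  0.04      ] [ 0.55373181 -0.07607872  0.04      ]
```

The rack yaw is −3.75° and the slot is at (0.557,−0.026); the base corners, lips and network agree within 2 mm. Moving above the slot.

{"api": "arm_command", "payload": {"moves": [[[1,0,-0.09,0,1.5],[1,0,0,-0.5,0],[1,0,0,-0.8,0],[1,0,0,-0.9,0],[1,0,0,-0.5,0],[1,0.2,0,-0.24,0],[1,0.6,0,0,0],[1,0.8,0,0,0],[1,0.6,0,0,0],[1,0.5,0,0,0],[1,0,0,0,0],[1,0,0,0,0]]]}}

```text
clock: 10.7
position: [0.5565, -0.0283, 0.2087]
ee_rot: [-0.515, -0.484, 0.516, -0.484]
ft_force: [-0.1, -0.2, -1.0]
grip_width: 0.066
```

```bash
python3 look.py l wrist 0,400,160,480; python3 look.py l2 side 180,330,270,430; python3 look.py l3 scene 160,280,210,330
```

```text
clock 10.7
joint_pos [-0.672   0.3143  0.7613  1.7953 -0.2376  1.1272  0.1055]
position [ 0.5565 -0.0283  0.2087]
grip_width 0.0665
ft_force [-0.1386 -0.233  -0.9756]
wrist scale 1.5 off 0 160
clock 10.75
joint_pos [-0.6722  0.3135  0.7613  1.7944 -0.2374  1.1274  0.1055]
position [ 0.5569 -0.0281  0.2094]
grip_width 0.0648
ft_force [ 0.5237 -0.1523 -1.8567]
side scale 4.0 off 180 270
clock 10.8
joint_pos [-0.6724  0.313   0.7614  1.794  -0.2375  1.1273  0.1055]
position [ 0.5571 -0.028   0.2098]
grip_width 0.0684
ft_force [-0.6633  0.428  -1.4574]
scene scale 5.0 off 160 210
```

View pics/l_wrist.png

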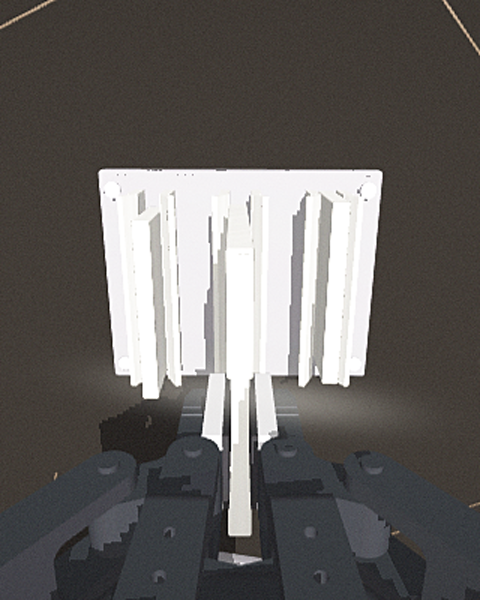

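View pics/l2_side.png

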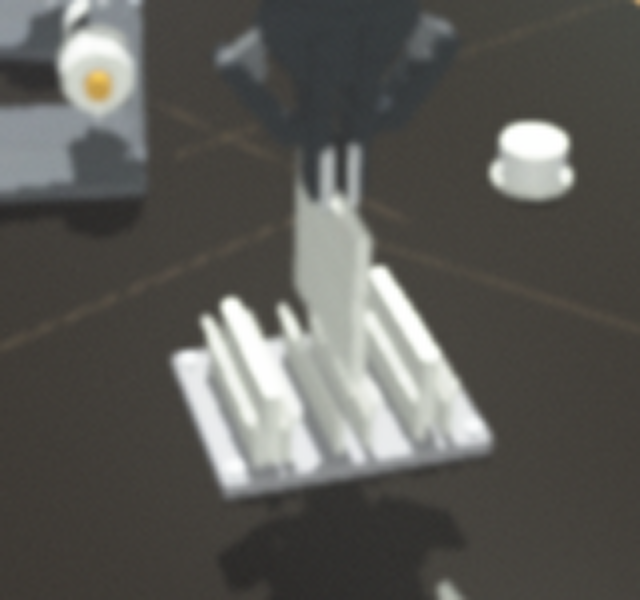

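View pics/l3_scene.png

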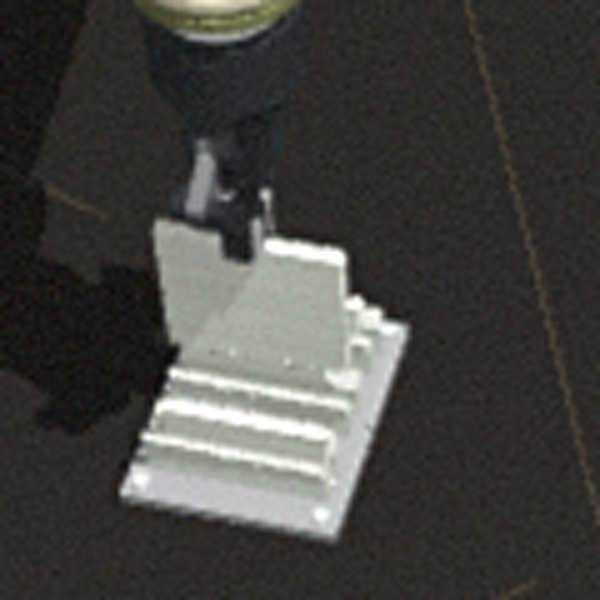

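Plate and channel line up: plate centre at column 240, channel lips at 213–268, also centred at 240. Lowering.

{"api": "arm_command", "payload": {"moves": [[[1,0.25,0,0,0],[1,0.25,0,0,0],[1,0.25,0,0,0],[1,0.25,0,0,0],[1,0.2,0,0,0],[1,0.2,0,0,0],[1,0.1,0,0,0],[1,0.1,0,0,0],[1,0,0,0,0]]]}}

```text
clock: 11.6
position: [0.5565, -0.0275, 0.1684]
ee_rot: [-0.515, -0.485, 0.515, -0.484]
ft_force: [-0.0, -0.5, -2.3]
grip_width: 0.065
```

```bash
python3 look.py m2 side 180,330,270,430
```

```text
clock 11.6
joint_pos [-0.6483  0.3665  0.7385  1.8324 -0.2816  1.0508  0.138 ]
position [ 0.5565 -0.0275  0.1684]
grip_width 0.0645
ft_force [-0.024  -0.4898 -2.2682]
side scale 4.0 off 180 270
```

View pics/m2_side.png

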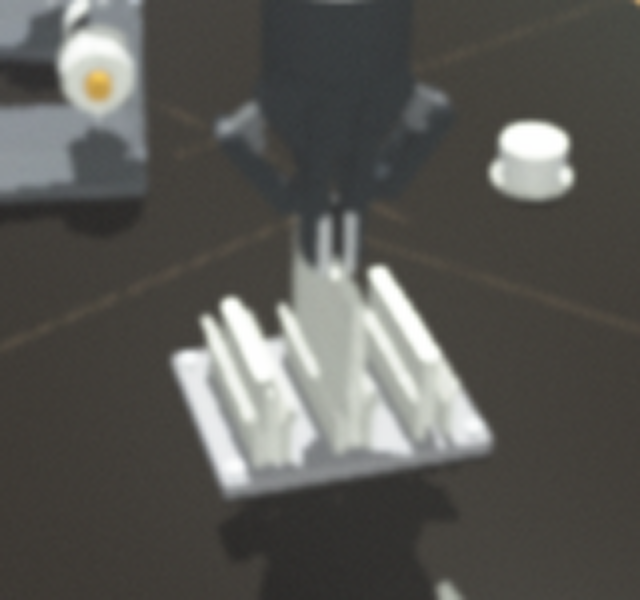

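The plate is in the channel with no contact force. I'll lower the last few mm until it bears.

{"api": "arm_command", "payload": {"moves": [[[1,0.06,0,0,0],[1,0.06,0,0,0],[1,0,0,0,0],[1,0,0,0,0]]]}}

```text
clock: 11.98
position: [0.5567, -0.0275, 0.1659]
ee_rot: [0.515, 0.485, -0.515, 0.484]
ft_force: [0.3, 0.3, -1.4]
grip_width: 0.065
```

{"api": "arm_command", "payload": {"moves": [[[1,0.06,0,0,0],[1,0.06,0,0,0],[1,0,0,0,0],[1,0,0,0,0]]]}}

```text
clock: 12.32
position: [0.5586, -0.0277, 0.1654]
ee_rot: [0.517, 0.484, -0.514, 0.485]
ft_force: [-2.5, 0.6, 17.3]
grip_width: 0.064
```

It bears at TCP z≈0.1655, exactly the predicted fully-down height (17 N). I'll relieve it slightly and open.

{"api": "arm_command", "payload": {"moves": [[[1,-0.06,0,0,0],[0.95,-0.03,0,0,0],[0.85,0,0,0,0],[0.75,0,0,0,0],[0.7,0,0,0,0],[0.7,0,0,0,0],[0.7,0,0,0,0]]], "force": 20}}

```text
clock: 12.9
position: [0.5566, -0.0275, 0.165]
ee_rot: [-0.515, -0.485, 0.515, -0.484]
ft_force: [0.0, -0.5, 0.1]
grip_width: 0.299
```

```bash
python3 look.py n wrist 0,400,160,480; python3 look.py n2 side 180,330,270,430
```

```text
clock 12.9
joint_pos [-0.646   0.3712  0.7363  1.8351 -0.2857  1.044   0.141 ]
position [ 0.5566 -0.0275  0.165 ]
grip_width 0.2992
ft_force [ 0.046  -0.4866  0.1023]
wrist scale 1.5 off 0 160
clock 12.95
joint_pos [-0.6461  0.3712  0.7363  1.835  -0.2857  1.044   0.141 ]
position [ 0.5567 -0.0275  0.1651]
grip_width 0.2994
ft_force [0.5106 0.2255 0.5404]
side scale 4.0 off 180 270
```

View pics/n_wrist.png

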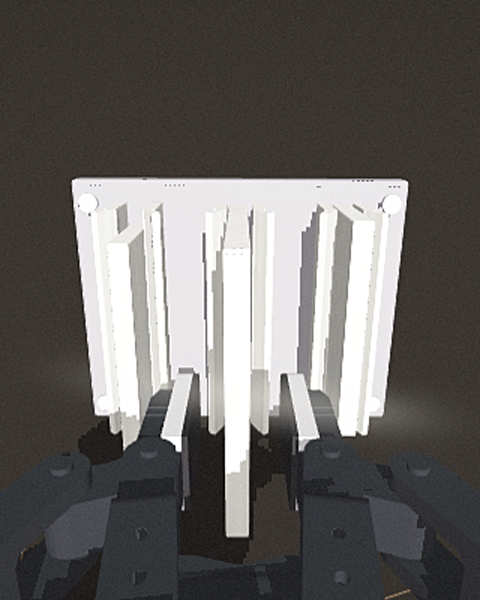

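View pics/n2_side.png

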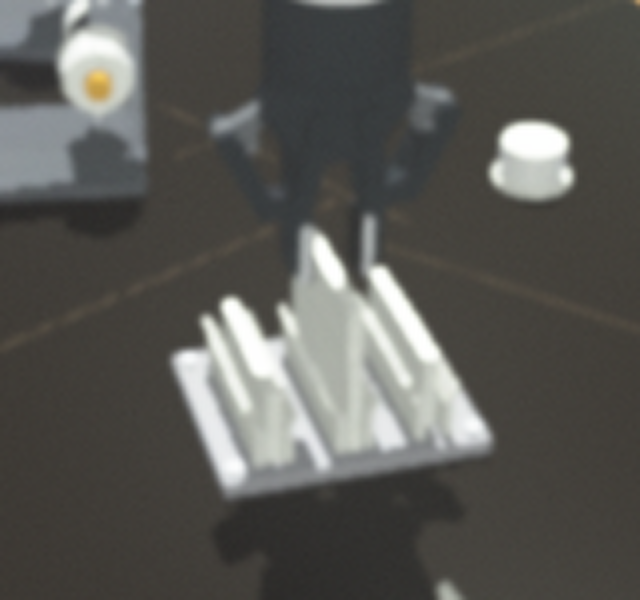

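The plate stands free and upright in the middle slot with the neighbours untouched. I'll lift clear vertically, then travel to the valve.

{"api": "arm_command", "payload": {"moves": [[[0.7,-0.3,0,0,0],[0.7,-0.7,0,0,0],[0.7,-1,0,0,0],[0.7,-1,0,0,0],[0.7,-1,0,0,0],[0.7,-1,0,0,0],[0.7,-1,0,0,0],[0.7,0,0,0,0]]]}}

```text
clock: 13.67
position: [0.5581, -0.0281, 0.3204]
ee_rot: [0.517, 0.483, -0.513, 0.486]
ft_force: [0.6, -0.3, 0.4]
grip_width: 0.304
```

```bash
python3 look.py o wrist 0,400,160,480
```

```text
clock 13.6667
joint_pos [-0.7186  0.2043  0.7969  1.6558 -0.1514  1.3378  0.0405]
position [ 0.5581 -0.0281  0.3204]
grip_width 0.3037
ft_force [ 0.6083 -0.2944  0.4072]
wrist scale 1.5 off 0 160
```

{"api": "arm_command", "payload": {"moves": [[[1,0,-0.45,-0.98,0],[1,0,-0.45,-0.98,0],[1,0,-0.45,-0.98,0],[1,0,-0.45,-0.98,0],[1,0,-0.45,-0.98,0],[1,0,-0.45,-0.98,0],[1,0,-0.45,-0.98,0],[1,0,-0.45,-0.98,0],[1,0,-0.45,-0.98,0],[1,0,-0.45,-0.98,0],[1,0,0,0,0],[1,0,0,0,0]]]}}

```text
clock: 14.72
position: [0.4584, 0.2251, 0.3145]
ee_rot: [-0.514, -0.485, 0.515, -0.485]
ft_force: [1.0, -0.1, -0.2]
grip_width: 0.0
```

```bash
python3 look.py p wrist 0,400,0,640;  python3 -c "
from h import *
print(np.round(R.from_quat(manip.get_obs()['ee_rot']).as_matrix(),4))
for q in ['pad_top','lever_pivot']: print([(np.round(d['pixel'],1).tolist(),d['confidence']) for d in manip.pinpoint(q,'wrist')])"
```

```text
clock 14.7167
joint_pos [-1.0906  0.0627  0.5741  1.7693 -0.0349  1.321  -0.5666]
position [0.4584 0.2251 0.3145]
grip_width 0.0003
ft_force [ 1.0295 -0.0992 -0.1962]
wrist scale 1.0 off 0 0
[[-5.000e-04  9.982e-01 -6.030e-02]
 [-8.000e-04 -6.030e-02 -9.982e-01]
 [-1.000e+00 -5.000e-04  8.000e-04]]
[([69.7, 264.9], 0.83)]
[([100.6, 393.0], 0.92)]
```

View pics/o_wrist.png

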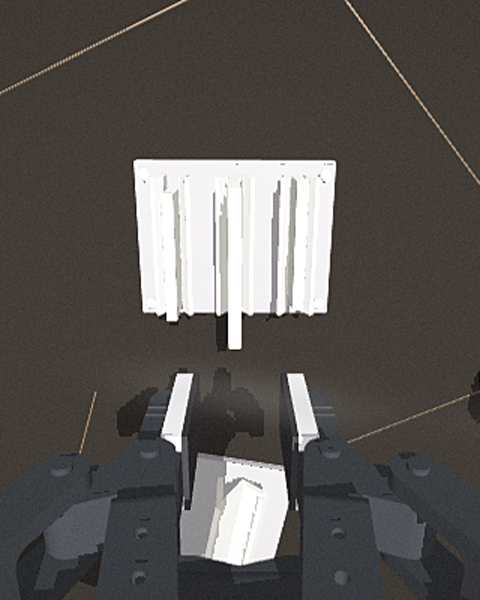

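View pics/p_wrist.png

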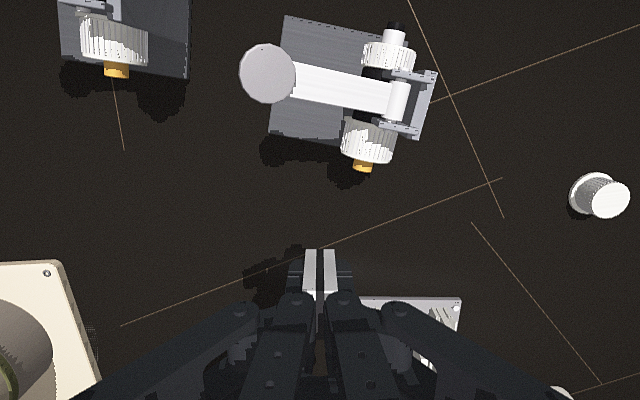

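The pad disc is at (267,73), its bar leads to the pivot at (397,101), and in the first view the plate stands centred in its slot. Computing both.

Run:
```python
from h import *
I=np.load("I_p_wrist.npy",allow_pickle=True).item()
im=cv2.imread("pics/p_wrist_raw.png")
m=(manip.regions_of("pad_top","wrist"))
for d in m[:3]: print(d["rect"],d["confidence"])
pad=atz("wrist",[73,267],.164,I);piv=atz("wrist",[101,397],.133,I)
print("pad",pad,"net",atz("wrist",[69.7,264.9],.164,I),"piv",piv,"net",atz("wrist",[100.6,393],.13,I))
v=pad-piv;print(np.hypot(*v[:2]),np.degrees(np.arctan2(v[1],v[0]))-180)
# pad ellipse diameter
for z in (.158,.164,.170):
    a=atz("wrist",[73,239],z,I);b=atz("wrist",[73,296],z,I);print(z,np.linalg.norm(a-b))
J=np.load("I_o_wrist.npy",allow_pickle=True).item()
px=lambda c,r:np.array([r/1.5,160+c/1.5])
P=np.array([atz("wrist",px(c,r),.1,J) for c,r in [(227,188),(241.5,188),(229,349),(242.5,349)]])
print(np.round(P,4),P.mean(0),np.linalg.norm(P[0]-P[2]))
c,s=np.cos(np.radians(-3.76)),np.sin(np.radians(-3.76));d=P.mean(0)[:2]-[.5569,-.0258];print("slot frame",c*d[0]+s*d[1],-s*d[0]+c*d[1])
cv2.imwrite("pics/pz.png",cv2.resize(im[0:180,220:460],None,fx=3,fy=3,interpolation=cv2.INTER_CUBIC))
```

```text
[433.7, 306.3, 447.5, 370.0] 0.33
pad [0.43073836 0.31732787 0.164     ] net [0.42964652 0.31931038 0.164     ] piv [0.51849458 0.29424812 0.133     ] net [0.51621486 0.29454836 0.13      ]
0.09074045297026145 -14.73502261896931
0.158 0.036400530651749925
0.164 0.035439750809220016
0.17 0.03447897096669022
[[ 0.5556  0.0237  0.1   ]
 [ 0.5639  0.0231  0.1   ]
 [ 0.5499 -0.0767  0.1   ]
 [ 0.5584 -0.0773  0.1   ]] [ 0.55695961 -0.0267892   0.1       ] 0.10053554223313008
slot frame 0.0001243489551395372 -0.000983159258058403
```

View pics/pz.png

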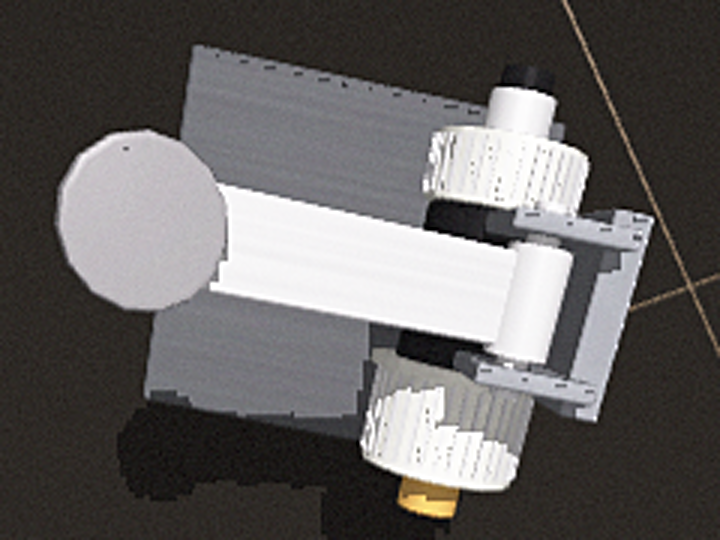

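The plate is at (0.1, −1.0) mm in the slot frame. The pad is at (0.431,0.317), 90 mm from the pivot (expected 89), and measures 35.4 mm across (expected 36). I'll hover the shut fingertips above the pad.

{"api": "arm_command", "payload": {"moves": [[[1,0,-0.3,-0.7,0],[1,0,-0.4,-0.98,0],[1,0,-0.4,-0.98,0],[1,0,-0.34,-0.98,0],[1,0.7,0,0,0],[1,0.9,0,0,0],[1,0.7,0,0,0],[1,0.3,0,0,0],[1,0,0,0,0],[1,0,0,0,0]]]}}

```text
clock: 15.75
position: [0.4294, 0.3165, 0.2507]
ee_rot: [0.515, 0.484, -0.515, 0.484]
ft_force: [-0.3, 0.9, 0.3]
grip_width: 0.002
```

```bash
python3 look.py q side 120,270,200,360; python3 look.py q2 scene 130,280,330,510;python3 look.py q3 wrist 100,400,160,480
```

```text
clock 15.75
joint_pos [-1.1694  0.1716  0.5001  1.7994 -0.0881  1.1924 -0.705 ]
position [0.4294 0.3165 0.2507]
grip_width 0.0022
ft_force [-0.2556  0.8859  0.2521]
side scale 4.0 off 120 200
clock 15.8
joint_pos [-1.1695  0.1711  0.5001  1.7987 -0.0881  1.1925 -0.705 ]
position [0.4296 0.3167 0.2512]
grip_width -0.0001
ft_force [ 0.2746 -0.2763  0.263 ]
scene scale 4.0 off 130 330
clock 15.85
joint_pos [-1.1697  0.1709  0.5     1.7985 -0.0882  1.1923 -0.705 ]
position [0.4296 0.3169 0.2514]
grip_width 0.0031
ft_force [-0.0172 -0.2153  0.607 ]
wrist scale 2.0 off 100 160
```

View pics/q_side.png

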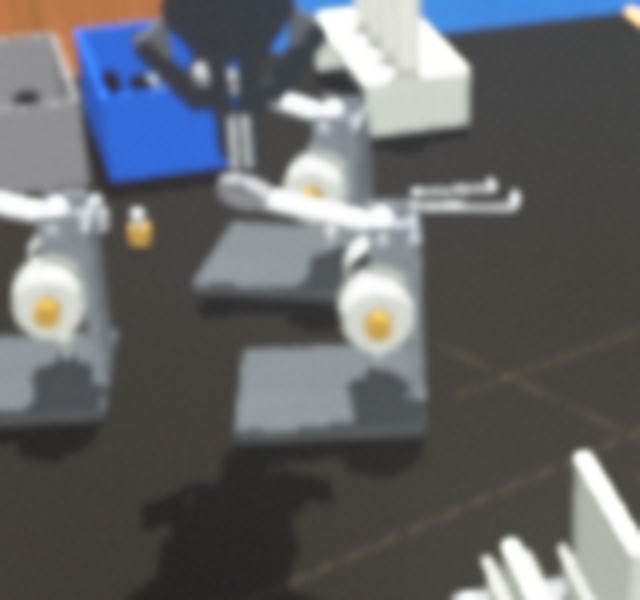

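View pics/q2_scene.png

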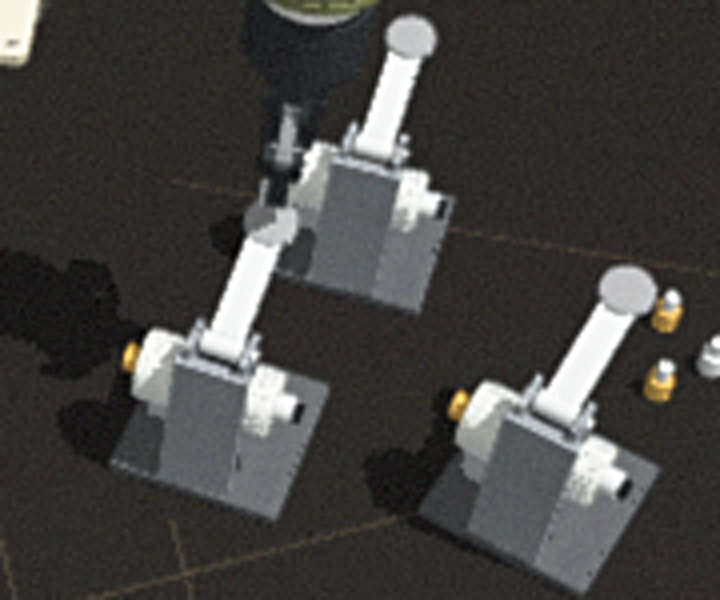

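View pics/q3_wrist.png

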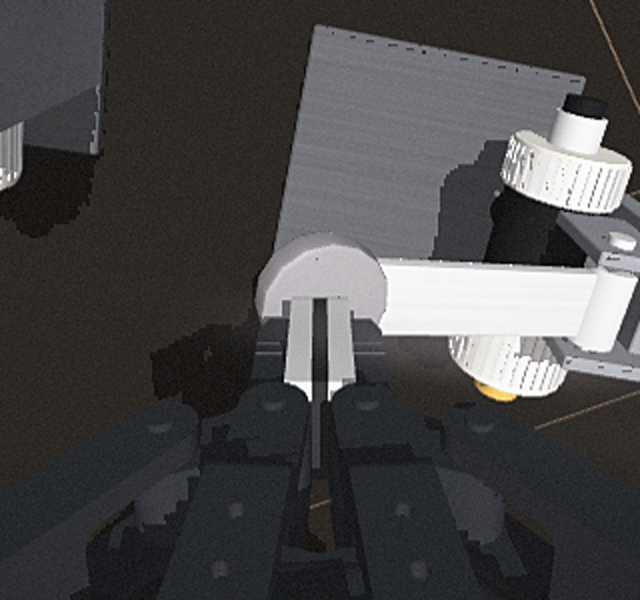

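The tips sit centrally above the correct pad, with the pad disc around the tips in all three views. I'll press in steps, watching height and force.

{"api": "arm_command", "payload": {"moves": [[[1,0.2,0,0,0],[1,0.2,0,0,0],[1,0.2,0,0,0],[1,0.15,0,0,0],[1,0.15,0,0,0],[1,0.1,0,0,0],[1,0.1,0,0,0],[1,0.1,0,0,0],[1,0,0,0,0],[1,0,0,0,0]]]}}

```text
clock: 16.73
position: [0.4287, 0.3173, 0.2202]
ee_rot: [0.515, 0.485, -0.515, 0.484]
ft_force: [-2.8, -0.3, 6.1]
grip_width: -0.001
```

Tip at 0.147 m and 6.1 N both imply ≈0.17 rad. I'll go about 10 mm further.

{"api": "arm_command", "payload": {"moves": [[[1,0.1,0,0,0],[1,0.1,0,0,0],[1,0.1,0,0,0],[1,0.1,0,0,0],[1,0,0,0,0],[1,0,0,0,0],[1,0,0,0,0]]]}}

```text
clock: 17.32
position: [0.4281, 0.3176, 0.2103]
ee_rot: [-0.515, -0.485, 0.515, -0.484]
ft_force: [-6.2, 0.8, 8.4]
grip_width: -0.0
```

```bash
python3 look.py r side 120,270,200,360; python3 look.py r3 wrist 100,400,160,480; python3 look.py r4 side 180,330,270,430
```

```text
clock 17.3167
joint_pos [-1.1605  0.2144  0.4937  1.8451 -0.1145  1.1103 -0.6853]
position [0.4281 0.3176 0.2103]
grip_width -0.0
ft_force [-6.1881  0.8201  8.4199]
side scale 4.0 off 120 200
clock 17.3667
joint_pos [-1.1605  0.2144  0.4937  1.8451 -0.1145  1.1103 -0.6853]
position [0.4281 0.3176 0.2103]
grip_width 0.0004
ft_force [-6.3988  0.4615  7.5876]
wrist scale 2.0 off 100 160
clock 17.4167
joint_pos [-1.1605  0.2143  0.4938  1.8451 -0.1145  1.1103 -0.6853]
position [0.4281 0.3176 0.2104]
grip_width 0.004
ft_force [-6.0398  1.1029  8.5936]
side scale 4.0 off 180 270
```

View pics/r_side.png

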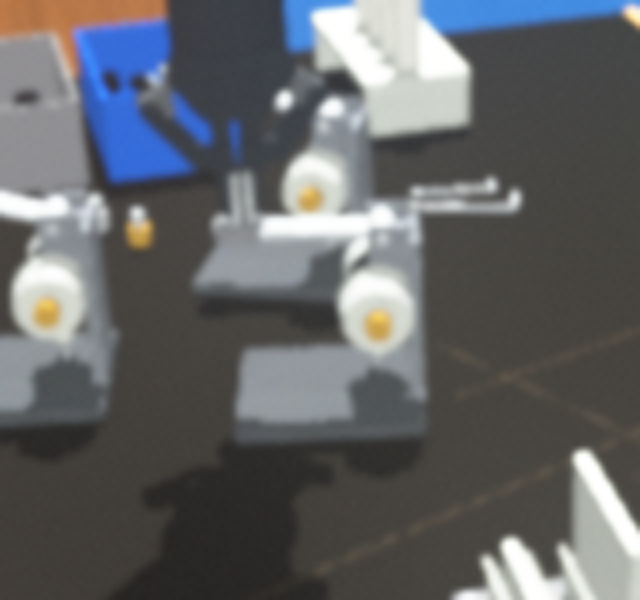

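View pics/r3_wrist.png

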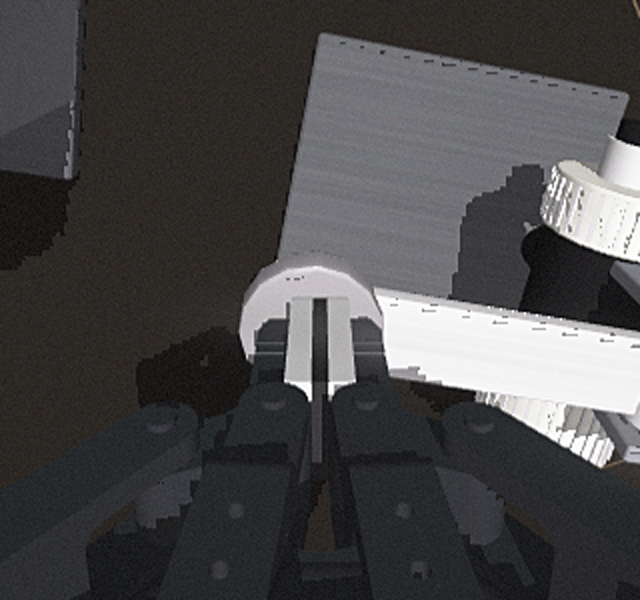

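View pics/r4_side.png

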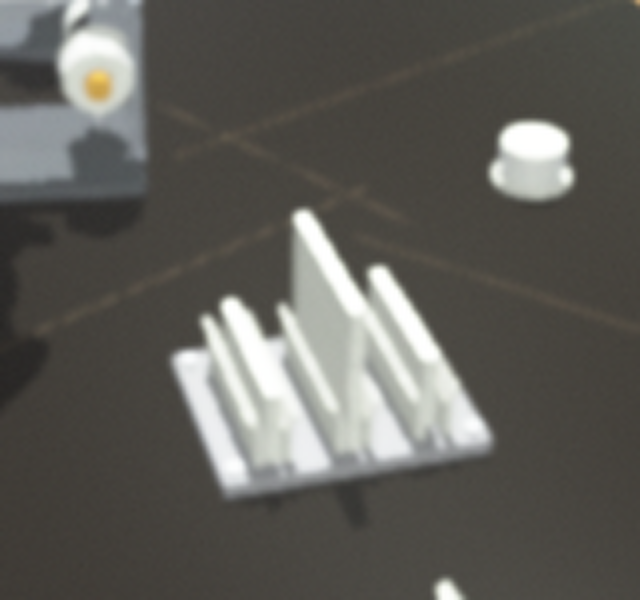

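Height gives ≈0.286 rad, force gives ≈0.27 rad, and the lever looks level. I'll ease the sideways drag (−6 N in x) by moving a little outwards and hold.

{"api": "arm_command", "payload": {"moves": [[[1,0.01,-0.04,0,0],[1,0.01,-0.04,0,0],[1,0,-0.04,0,0],[1,0,0,0,0],[1,0,0,0,0],[1,0,0,0,0],[1,0,0,0,0],[1,0,0,0,0],[1,0,0,0,0],[1,0,0,0,0],[1,0,0,0,0],[1,0,0,0,0]]]}}

```text
clock: 18.47
position: [0.4274, 0.3175, 0.2107]
ee_rot: [0.517, 0.484, -0.514, 0.485]
ft_force: [3.5, 0.1, 6.8]
grip_width: 0.002
```

```bash
python3 look.py s side 120,270,200,360
python3 - <<'E'
from h import *
# predicted side-view pixels of bar end points for several lever angles (crop coords)
piv=np.array([.5185,.2942,.13]);d=np.array([-np.cos(np.radians(-13.8)),-np.sin(np.radians(-13.8)),0])
for th in (.2,.3,.4):
    e=.3-th
    for r in (0,.05,.095):
        p=piv+d*r*np.cos(e)+[0,0,r*np.sin(e)]
        q=proj("side",p);print(th,r,np.round([(q[1]-200)*4,(q[0]-120)*4]))
E
```

```text
clock 18.4667
joint_pos [-1.1638  0.2094  0.4939  1.8495 -0.11    1.1056 -0.6913]
position [0.4274 0.3175 0.2107]
grip_width 0.0018
ft_force [3.535  0.1423 6.828 ]
side scale 4.0 off 120 200
0.2 0 [382. 225.]
0.2 0.05 [308. 221.]
0.2 0.095 [240. 218.]
0.3 0 [382. 225.]
0.3 0.05 [308. 228.]
0.3 0.095 [241. 231.]
0.4 0 [382. 225.]
0.4 0.05 [309. 235.]
0.4 0.095 [242. 244.]
```

View pics/s_side.png

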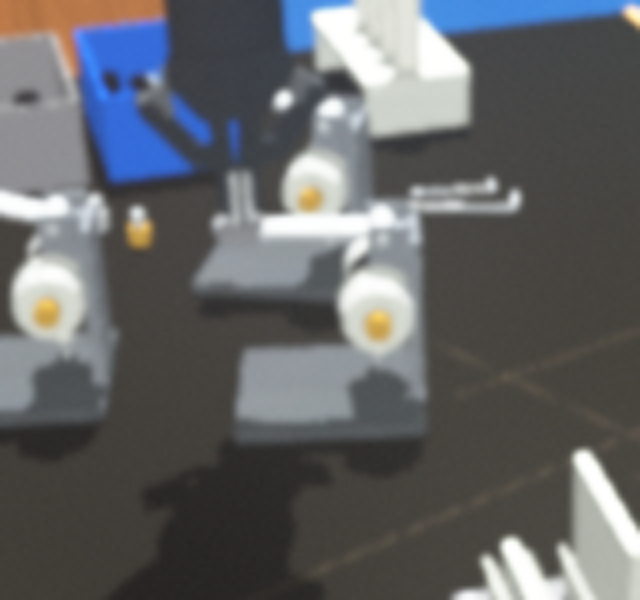

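The bar's image slope matches the prediction for ≈0.29 rad, and the height gives 0.28. I'll centre it with about 1.5 mm more and back off the sideways load a little.

{"api": "arm_command", "payload": {"moves": [[[1,0.03,0.02,0,0],[1,0.03,0.02,0,0],[1,0,0,0,0],[1,0,0,0,0],[1,0,0,0,0],[1,0,0,0,0],[1,0,0,0,0],[1,0,0,0,0],[1,0,0,0,0],[1,0,0,0,0],[1,0,0,0,0],[1,0,0,0,0]]]}}

```text
clock: 19.52
position: [0.4275, 0.3175, 0.2089]
ee_rot: [0.516, 0.485, -0.514, 0.484]
ft_force: [-0.4, 0.7, 8.7]
grip_width: -0.002
```

```bash
python3 look.py t side 120,270,200,360; python3 look.py t2 scene 130,340,150,430
```

```text
clock 19.5167
joint_pos [-1.1622  0.2129  0.4936  1.8498 -0.1127  1.1039 -0.6884]
position [0.4275 0.3175 0.2089]
grip_width -0.0025
ft_force [-0.4182  0.7102  8.6714]
side scale 4.0 off 120 200
clock 19.5667
joint_pos [-1.1623  0.2129  0.4936  1.8498 -0.1127  1.1039 -0.6884]
position [0.4275 0.3176 0.2089]
grip_width -0.0023
ft_force [0.3608 0.5931 8.2643]
scene scale 2.5 off 130 150
```

View pics/t_side.png

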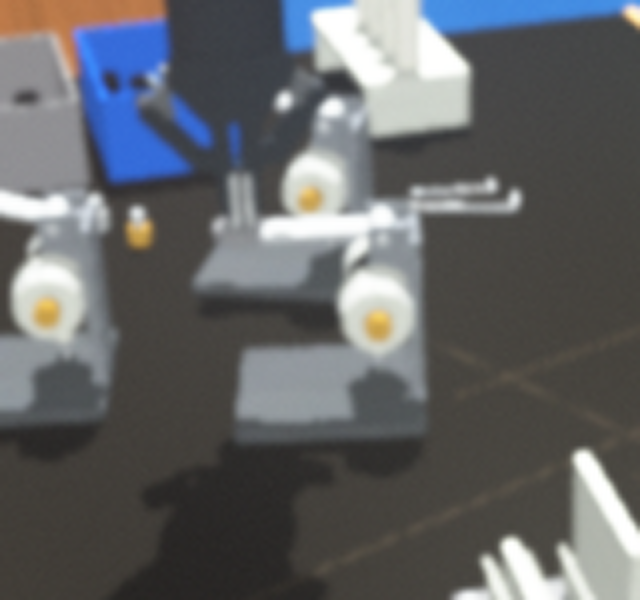

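View pics/t2_scene.png

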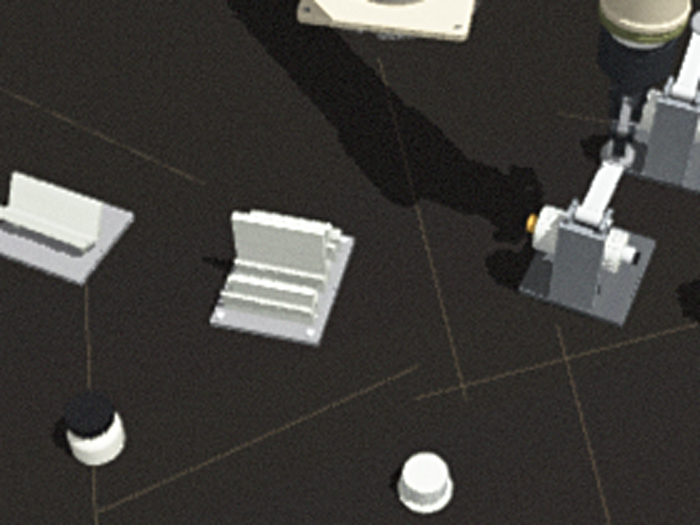

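The tip is at 0.136 m (level height) with 8.3–8.7 N vertical and no sideways load. The lever looks level, the plate is upright, and the cap and jar are where they started. Handing in.

```bash
python3 -c "
from workcell import manip
print(manip.hand_in())"
```

```text
the job is handed in; nothing more can be done
None
```

The tall plate is standing in the middle slot, released, and I handed in at about 19.6 s with the gripper holding the lever level. `hand_in` gives no verdict, so these are my own last checks.

**Plate:** The tool can only point straight down. I gripped the leaning plate lightly at its top edge, pulled it up the slope clear of the lip and back, and let the grip straighten it upright. It met the slot floor at the predicted height with 17 N. After release, its centre measured 0.1 mm across and −1.0 mm along the slot. Later side and scene pictures show it upright and untouched.

**Lever:** I took the valve farthest to the robot's right (pivot y ≈ 0.29; the look-alikes are at 0.40 and 0.51). The shut fingertips hold the pad at 0.136 m, its height when level. The vertical force is 8.3–8.7 N with almost no sideways load. The force alone reads slightly low, at about 0.27–0.29 rad, but that is within the 0.22–0.38 band. The lever went nowhere near its stop.

**Things to leave alone:** The short plates, cap and jar look unmoved in the last pictures.

**Disagreements:**
- The networks' position for the stand was about 1 cm off, depending on the camera. I used the wrist-view corner fits instead.
- In one scene picture the network took the rack for the jar. I ignored that result.

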